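# Keep the gearbox parts in order: wash rack to assembly rack

### The arm

A 6-joint arm with a two-finger parallel gripper is mounted at the origin on the work surface. World frame = base frame: x ahead of the robot, y to its left, z up, the work surface at z = 0. Lengths are in m, angles in rad, forces in N, time in s.
With the tool pointing down it reaches from about 0.375 to 0.975 m from the base axis. Payload 3.8 kg.
Tool frame: the origin (TCP) lies on the centre line of the jaws, within the pads' length; the fingertips stand manip.tcp_to_tips ahead of it and the grasp point (between the pads) lies 6 mm ahead of it (manip.tcp_to_tips is the distance from the TCP to the fingertips, in m); z points along the fingers, y is the line along which they close (so a half turn about z gives the same grasp; the last joint's range is limited). The gripper opens to 88 mm and grips with 3 to 60 N. Pads are 18 mm wide; open, the fingers measure 123 mm over their backs; the gripper's body (75 mm by 187 mm) begins 45 mm behind the grasp point.
Start: joints at [1.077, 0.264, 1.604, -0, 1.274, -0.037], TCP at [0.298, 0.606, 0.264] pointing down, gripper open.
Joint ranges: [-2.63, 2.63], [-0.94, 2.18], [0.31, 2.57], [-1.31, 4.45], [0, 2.66], [-2.55, 2.55]. Speed limits (rad/s): [2.57, 2.57, 3.14, 3.14, 3.14, 3.14].

### API

Orientations are given as a rotation vector (axis times angle).
In Python, from bench import manip gives the robot as it stands.
- The arm moves only by the tool servo_tool, never from a script. Its argument "moves" is a list of rows, each an object of numbers: "ax", "ay", "az": the turn, a rotation vector about the tool's x, y, z as a fraction of full scale; "tx", "ty", "tz": the shift along the tool's x, y, z as a fraction of full scale; "gripper": the closure, from 0 (fully open) to 1 (shut). In form: [{"ax": .., "ay": .., "az": .., "tx": .., "ty": .., "tz": .., "gripper": ..}, ...]. A call has 1 to 10 rows; each row is the pose to reach, as a shift and turn from the pose commanded when the call began, along the tool's axes at that moment, turning the shorter way round; what a row does not reach only later rows make up. Full scale, the value 1, is 1 m for a shift and 180 degrees for a turn. A row lasts 1/12 s, in which the tool goes at most 41.7 mm and 7.16 degrees, less where a joint would pass 70% of its speed; a pose out of reach is approached as far as the arm can. A call with a number of a shift or a turn outside -1 to 1 is refused whole. A call with a gripper value outside its range is refused whole. The fingers move at their own pace and stop on an object; the grip force is fixed at half the most. Time passes only in rows, so rows that repeat a pose let the fingers close. It gives the time, the measured TCP pose, the force, the opening and the grip force at its end, in the units of the state.
- manip.observe(): the state, without advancing time (a new reading comes with each control period).
- manip.grab_frame(name): name is "side" or "top" or "wrist"; returns the picture (480x640x3 uint8, red, green, blue); there is no depth.
- manip.get_calibration(name): a dict with "fx", "fy", "cx", "cy" (pixels), "k1" (the pictures are not rectified: a ray, as slopes to the right and down, at radius r is drawn at 1 + k1 r^2 times it, then the intrinsics apply), "R" (3x3) and "t" (3): a world point X has camera coordinates R X + t; the wrist camera has in their place "hand_eye" (4x4, takes a point from camera to tool coordinates, whose origin is the TCP and whose axes are the flange's). Camera axes: x right, y down, z forward; pixel columns grow to the right and rows downward; lengths in m; the calibration is good to about 2 mm. A picture is of the moment at which its call begins: read the wrist's pose just before it. get_calibration takes no time and is no camera call.
- manip.job_done(): hands the job in; it is judged then, once.
Trained networks look in the newest picture that a camera, given by its name, has taken for a name from the list of things; names that differ only in an ending like _2 or _b are one class to them, and where a whole thing is asked for, a point or a joint stands for the part that bears it (a point fixed in the world has none). Each returns a list of dicts, best first, with "p" (0 to 1); they miss things now and then, are a little off and sometimes report something else, mostly with a low value. They report only what shows in the picture. A call takes as long as a camera call. They do not tell look-alikes from the thing itself.
- manip.masks_of(camera, query): "mask" (480x640 bool, what is visible of it) and "pixel" ([column, row] in pixels, amid what is visible of it).
- manip.spot_point(camera, query): "pixel" ([column, row] in pixels: a listed point, or the origin of a listed thing).
The state is a dict: "time": time; "qpos": joint angles; "qd": joint speeds; "joint_efforts": joint torques, N m; "eef_pos": TCP position; "tcp_rot": TCP orientation; "ft_force": force on the tool from outside, world axes, zero at the start; "torque": the same for the moment, N m; "finger_gap": finger opening in m; "finger_force": force on a finger pad.
Only numpy, scipy, OpenCV 4.12 (cv2) and the standard library are available. Lean on these libraries where they do the work, as an engineer would, in place of code of your own. Each camera call takes 0.05 s, during which the arm holds its last target. There are 200 camera calls.

### The job

The gear, pinion, bearing and spacer sleeve off a gearbox shaft are drying on the pins of the blue metal wash rack, in the order they belong on the shaft. Move them onto the pins of the wooden assembly rack in the same order from left to right, one part on each pin. Lower each one over its pin, the same way up, until it lies flat on the board, without dropping it, and leave them all there released and still.

Things in the scene. Friction and masses are not known exactly. Their poses are not given: they have to be found in the camera images.
- wash_rack: Start rack, fixed: blue painted metal plate 90 (x) by 310 mm (y) with a loop handle 38 mm high at each end (y = +-150 mm). Origin: centre of its underside; top face 18 mm above it. Wash pins in a row on its y axis at y = +112.5, +37.5, -37.5, -112.5 mm. +y is left as the robot sees it (turned at most 0.18 rad). May be the nearer or the farther rack.
- assembly_rack: Target rack, fixed, empty at the start: pale wooden board 90 (x) by 310 mm (y) with four steel pins, 10 mm diameter, 50 mm tall, tapered tips. Origin: centre of its underside; top face 28 mm above it. Pins in a row on its y axis at y = +112.5, +37.5, -37.5, -112.5 mm. +y is left as the robot sees it (turned at most 0.18 rad); equal y means equal place in the order.
- gear: Wide, flat spur gear with 22 teeth and a recessed web: 60 mm outside diameter over the teeth, 20 mm high, 30 mm bore, about 0.34 kg. Loose plain steel part, round, with a bore right through; stands flat over a wash pin at the start. Origin on its axis at its underside, z up along the axis.
- pinion: Narrow, tall toothed pinion with 17 teeth: 47.5 mm outside diameter over the teeth, 36 mm high, 28 mm bore, about 0.24 kg. Loose plain steel part, round, with a bore right through; stands flat over a wash pin at the start. Origin on its axis at its underside, z up along the axis.
- bearing: Ball bearing, smooth outside, balls visible between its two rings: 55 mm outside diameter, 19 mm high, 30 mm bore, about 0.16 kg. Loose plain steel part, round, with a bore right through; stands flat over a wash pin at the start. Origin on its axis at its underside, z up along the axis.
- sleeve: Plain smooth spacer tube, the tallest and slimmest part: 38 mm outside diameter, 46 mm high, 30 mm bore, about 0.15 kg. Loose plain steel part, round, with a bore right through; stands flat over a wash pin at the start. Origin on its axis at its underside, z up along the axis.
- wash_pin_a: Upright steel pin, 10 mm diameter, 50 mm tall, tapered tip, fixed on the wash rack. Origin on its axis at its foot, on the rack's top face. At the start the gear stands over this pin; which of the four places along the rack it takes changes from start to start. The four wash pins look alike and never move.
- wash_pin_b: Upright steel pin, 10 mm diameter, 50 mm tall, tapered tip, fixed on the wash rack. Origin on its axis at its foot, on the rack's top face. At the start the pinion stands over this pin; which of the four places along the rack it takes changes from start to start. The four wash pins look alike and never move.
- wash_pin_c: Upright steel pin, 10 mm diameter, 50 mm tall, tapered tip, fixed on the wash rack. Origin on its axis at its foot, on the rack's top face. At the start the bearing stands over this pin; which of the four places along the rack it takes changes from start to start. The four wash pins look alike and never move.
- wash_pin_d: Upright steel pin, 10 mm diameter, 50 mm tall, tapered tip, fixed on the wash rack. Origin on its axis at its foot, on the rack's top face. At the start the sleeve stands over this pin; which of the four places along the rack it takes changes from start to start. The four wash pins look alike and never move.
There are look-alikes about, which are no part of the job. Leave any purple look-alike of the sleeve alone.

How it is judged:
By the outcome, as a careful person would: the job done as asked, in the order asked, and still so for the second after the job is handed in, with the robot touching nothing.
It also fails if it takes over 80 s, if anything falls off the work surface, if the arm or the gripper's body presses on something with over 40 N, if the wrist force passes 120 N, or if a joint passes its speed limit or range.

## Working session

There is one attempt and no reset: what is moved stays moved. The work goes in short steps, Python scripts to look and compute and a tool call to move; the robot and the scene stay as the last step left them, time stands still between calls to the robot, and variables do not carry over. Pictures are saved under pics/ and viewed, at most 14 in all, crops included, and the job is handed in when it is done.

Besides the shell and the picture viewer there is one more tool, called after ">>>" by a JSON object that holds its "fn" and its "kwargs", one argument or row to a line. servo_tool: Moves the arm, as the interface text tells. Shift numbers are shares of 1 m and turn numbers shares of 180 degrees, none past 1 either way. Its arguments: {"type":"object","properties":{"moves":{"type":"array","items":{"type":"object","properties":{"ax":{"type":"number","minimum":-1,"maximum":1},"ay":{"type":"number","minimum":-1,"maximum":1},"az":{"type":"number","minimum":-1,"maximum":1},"tx":{"type":"number","minimum":-1,"maximum":1},"ty":{"type":"number","minimum":-1,"maximum":1},"tz":{"type":"number","minimum":-1,"maximum":1},"gripper":{"type":"number"}}}}},"required":["moves"]}

```bash
ls; mkdir -p pics
cat > h.py <<'E'
import numpy as np, cv2
from bench import manip
from scipy.spatial.transform import Rotation as Ro
def cam(n,st=None):
    c=manip.get_calibration(n)
    if n!="wrist": return c,np.array(c["R"]),np.array(c["t"])
    H=np.array(c["hand_eye"]); Rw=Ro.from_rotvec(st["tcp_rot"]).as_matrix()
    Rc=Rw@H[:3,:3]; p=Rw@H[:3,3]+np.array(st["eef_pos"])
    return c,Rc.T,-Rc.T@p
def ray(n,px,st=None):
    c,R,t=cam(n,st); d=np.array([(px[0]-c["cx"])/c["fx"],(px[1]-c["cy"])/c["fy"]]); u=d.copy()
    for _ in range(20): u=d/(1+c["k1"]*(u@u))
    return -R.T@t, R.T@np.r_[u,1]
def at_z(n,px,z,st=None):
    o,d=ray(n,px,st); return o+d*(z-o[2])/d[2]
def proj(n,X,st=None):
    c,R,t=cam(n,st); q=R@np.array(X)+t; u=q[:2]/q[2]; u=u*(1+c["k1"]*(u@u))
    return np.array([u[0]*c["fx"]+c["cx"],u[1]*c["fy"]+c["cy"]])
def save(n,f):
    im=manip.grab_frame(n); cv2.imwrite("pics/"+f,cv2.cvtColor(im,cv2.COLOR_RGB2BGR)); return im
E
python3 - <<'E'
from h import *
np.set_printoptions(precision=4,suppress=True)
print(manip.tcp_to_tips, manip.observe())
for n in ["side","top"]:
    save(n,n+"0.png"); c,R,t=cam(n); print(n,-R.T@t, R[2])
    for q in ["wash_rack","assembly_rack","gear","pinion","bearing","sleeve","wash_pin_a"]:
        for d in manip.spot_point(n,q)[:5]:
            z={"wash_rack":0,"assembly_rack":0}.get(q,.018)
            print(q,round(d["p"],2),np.round(d["pixel"],1),at_z(n,d["pixel"],z)[:2])
E
```

```text
pics
0.025 {'time': 0.0, 'qpos': array([ 1.0771,  0.2647,  1.6053,  0.    ,  1.2737, -0.0369]), 'qd': array([-0.0003, -0.0003,  0.0003, -0.0006, -0.0004, -0.0001]), 'joint_efforts': array([ -0.0002, -50.2126, -35.6875,   0.0729,   0.0295,  -0.0002]), 'eef_pos': array([0.2974, 0.6052, 0.2624]), 'tcp_rot': array([-0.7111, -3.0595,  0.0033]), 'ft_force': array([ 0.0327,  0.271 , -0.8312]), 'torque': array([0.0459, 0.0227, 0.0094]), 'finger_force': 0.0, 'finger_gap': 0.08791507047636865}
side [ 0.3594 -0.518   0.3893] [ 0.3455  0.7812 -0.52  ]
wash_rack 0.68 [384.3 280.1] [ 0.6463 -0.0438]
assembly_rack 0.91 [231.4 264.9] [0.4762 0.0675]
gear 0.74 [442.9 312.6] [ 0.663  -0.1473]
gear 0.27 [229.8 267.3] [0.4675 0.0359]
pinion 0.97 [369.2 253. ] [ 0.6445 -0.0036]
bearing 0.77 [404.1 282.9] [ 0.6522 -0.0804]
sleeve 0.95 [337.1 229. ] [0.632  0.0708]
sleeve 0.85 [344.5 201.4] [0.6784 0.145 ]
sleeve 0.83 [288.4 203.4] [0.5958 0.1731]
wash_pin_a 0.66 [447.8 313.3] [ 0.6673 -0.1506]
top [0.4965 0.009  0.7136] [ 0.0804 -0.0298 -0.9963]
wash_rack 0.68 [331.  183.5] [ 0.6422 -0.0413]
assembly_rack 0.71 [266.  294.6] [0.4738 0.0623]
gear 0.9 [404.  166.4] [ 0.6632 -0.1529]
pinion 0.92 [304.6 179.4] [ 0.6457 -0.0003]
bearing 0.98 [357.4 173.3] [ 0.6535 -0.0807]
sleeve 0.71 [168.8 204.2] [0.613  0.2053]
sleeve 0.62 [257.1 191.1] [0.6294 0.0715]
sleeve 0.58 [190.7 158.3] [0.6828 0.1721]
wash_pin_a 0.64 [355.6 174. ] [ 0.6525 -0.0779]
wash_pin_a 0.57 [255.2 188.4] [0.6336 0.0743]
wash_pin_a 0.42 [307.1 186.2] [ 0.6352 -0.0039]
wash_pin_a 0.41 [404.9 166.3] [ 0.6634 -0.1543]
```

View pics/top0.png

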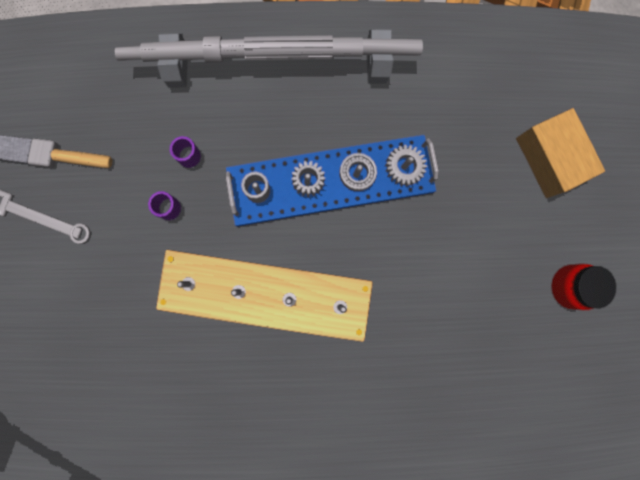

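View pics/side0.png

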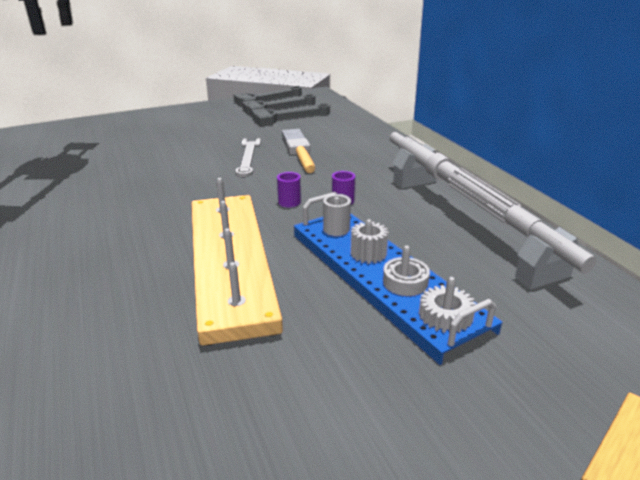

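The wash rack is the farther one, with its parts left to right as sleeve (255,187), pinion (308,178), bearing (358,171) and gear (407,164). The empty board's pins are at (185,285), (237,293), (290,300) and (342,308). The two purple tubes near (185,152) and (163,205) are the look-alikes. Next I'll fit known silhouettes to the masks for accurate positions.

```bash
cat > fit.py <<'E'
from h import *
from scipy.optimize import minimize
np.set_printoptions(precision=4,suppress=True)
th=np.linspace(0,2*np.pi,40,endpoint=False)
def cyl(p,r,z0,h): return [(p[0]+r*np.cos(a),p[1]+r*np.sin(a),z) for z in (z0,z0+h) for a in th]
def box(p,h):
    c,s=np.cos(p[2]),np.sin(p[2])
    return [(p[0]+c*x-s*y,p[1]+s*x+c*y,z) for z in (0,h) for x in (-.045,.045) for y in (-.155,.155)]
def fit(n,mask,model,p0,st=None):
    m=mask.astype(np.uint8); S=4
    M=cv2.resize(m,None,fx=S,fy=S,interpolation=cv2.INTER_LINEAR)
    def cost(p):
        pts=np.array([proj(n,X,st) for X in model(p)])
        h=cv2.convexHull(((pts+.5)*S).astype(np.float32)).astype(np.int32)
        R=np.zeros_like(M); cv2.fillConvexPoly(R,h,1)
        return 1-(R&M).sum()/(R|M).sum()
    s=np.vstack([p0]+[np.array(p0)+e for e in np.eye(len(p0))*np.array([.01,.01,.05][:len(p0)])])
    r=minimize(cost,p0,method="Nelder-Mead",options=dict(initial_simplex=s,xatol=2e-4,fatol=1e-4))
    return r.x,1-r.fun
parts=dict(gear=(.03,.02),pinion=(.02375,.036),bearing=(.0275,.019),sleeve=(.019,.046))
E
python3 - <<'E'
from fit import *
p0=dict(gear=(.663,-.15),pinion=(.645,-.002),bearing=(.653,-.08),sleeve=(.63,.071))
for n in ["top","side"]:
    im=manip.grab_frame(n)
    def pick(q,guess): 
        g=proj(n,guess); return min(manip.masks_of(n,q),key=lambda d:np.hypot(*(np.array(d["pixel"])-g)))["mask"]
    print(n,"asm",fit(n,pick("assembly_rack",(.475,.065,.028)),lambda p:box(p,.028),(.475,.065,-.145)))
    print(n,"wash",fit(n,pick("wash_rack",(.645,-.04,.018)),lambda p:box(p,.018),(.645,-.04,.15)))
    for k,(r,h) in parts.items():
        print(n,k,fit(n,pick(k,(*p0[k],.018+h/2)),lambda p:cyl(p,r,.018,h),p0[k]))
for d in manip.spot_point("top","assembly_rack")[:1]: pass
E
```

```text
top asm (array([ 0.4735,  0.0639, -0.1765]), np.float64(0.9760127448689024))
top wash (array([ 0.6466, -0.0409,  0.1539]), np.float64(0.700558086786972))Traceback (most recent call last):
  File "<stdin>", line 10, in <module>
  File "fit.py", line 18, in fit
    r=minimize(cost,p0,method="Nelder-Mead",options=dict(initial_simplex=s,xatol=2e-4,fatol=1e-4))
    res = _minimize_neldermead(fun, x0, args, callback, bounds=bounds,
                               **options)
    fxr = func(xr)
    fx = function(np.copy(x), *(wrapper_args + args))
  File "fit.py", line 13, in cost
    pts=np.array([proj(n,X,st) for X in model(p)])
                  ~~~~^^^^^^^^
  File "h.py", line 17, in proj
    c,R,t=cam(n,st); q=R@np.array(X)+t; u=q[:2]/q[2]; u=u*(1+c["k1"]*(u@u))
          ~~~^^^^^^
  File "h.py", line 5, in cam
    c=manip.get_calibration(n)
ValueError: time passes only in moves, steps and waits
```

```bash
sed -i 's/^def cam/import functools\n@functools.cache\ndef cal(n): return manip.get_calibration(n)\ndef cam/; s/c=manip.get_calibration(n)$/c=cal(n)/' h.py
python3 - <<'E'
from fit import *
p0=dict(gear=(.663,-.15),pinion=(.645,-.002),bearing=(.653,-.08),sleeve=(.63,.071))
for n in ["top","side"]:
    im=manip.grab_frame(n)
    def pick(q,guess): 
        g=proj(n,guess); return min(manip.masks_of(n,q),key=lambda d:np.hypot(*(np.array(d["pixel"])-g)))["mask"]
    print(n,"asm",fit(n,pick("assembly_rack",(.475,.065,.028)),lambda p:box(p,.028),(.475,.065,-.145)))
    for k,(r,h) in parts.items():
        m=pick(k,(*p0[k],.018+h/2)).astype(np.uint8)
        c=cv2.findContours(m,0,2)[0]; m=cv2.fillPoly(m.copy(),[cv2.convexHull(np.vstack(c))],1)
        print(n,k,fit(n,m,lambda p:cyl(p,r,.018,h),p0[k]))
c,s=np.cos(-.17),np.sin(-.17)
for y in (.1125,.0375,-.0375,-.1125):
    X=np.array([.4735-s*y,.064+c*y]); print(X,proj("top",(*X,.028)),proj("top",(*X,.078)),proj("side",(*X,.028)),proj("side",(*X,.078)))
E
```

```text
top asm (array([ 0.4734,  0.0638, -0.1774]), np.float64(0.9746616620345167))
top gear (array([ 0.662 , -0.1527]), np.float64(0.9365696964213003))
top pinion (array([ 0.6413, -0.0046]), np.float64(0.8509174311926605))
top bearing (array([ 0.6527, -0.0795]), np.float64(0.9635816726647688))
top sleeve (array([0.6311, 0.0707]), np.float64(0.9284283848498041))
side asm (array([ 0.4753,  0.073 , -0.1695]), np.float64(0.9585943336589852))
side gear (array([ 0.6639, -0.1506]), np.float64(0.9179647226014992))
side pinion (array([ 0.6435, -0.0037]), np.float64(0.9180242408445197))
side bearing (array([ 0.6539, -0.0797]), np.float64(0.9547881951415379))
side sleeve (array([0.6319, 0.0711]), np.float64(0.9445632695531534))
[0.4925 0.1749] [187.5589 284.1349] [178.751  284.5319] [221.8669 209.5293] [218.4258 178.4714]
[0.4798 0.101 ] [238.0158 291.7384] [233.0808 292.7544] [225.8028 234.5378] [222.1369 201.5461]
[0.4672 0.027 ] [288.9262 299.2203] [287.9897 300.8364] [230.547  264.3478] [226.6421 229.2775]
[ 0.4545 -0.0469] [339.8297 306.5164] [342.8989 308.697 ] [236.3647 300.4206] [232.2158 263.1767]
```

>>> {"fn": "servo_tool", "kwargs": {
  "moves": [
    {"az": 0.3547,"tx": -0.535,"ty": -0.332,"tz": 0.06,"gripper": 0},
    {"az": 0.3547,"tx": -0.535,"ty": -0.332,"tz": 0.06,"gripper": 0},
    {"az": 0.3547,"tx": -0.535,"ty": -0.332,"tz": 0.06,"gripper": 0},
    {"az": 0.3547,"tx": -0.535,"ty": -0.332,"tz": 0.06,"gripper": 0},
    {"az": 0.3547,"tx": -0.535,"ty": -0.332,"tz": 0.06,"gripper": 0},
    {"az": 0.3547,"tx": -0.535,"ty": -0.332,"tz": 0.06,"gripper": 0},
    {"az": 0.3547,"tx": -0.535,"ty": -0.332,"tz": 0.06,"gripper": 0},
    {"az": 0.3547,"tx": -0.535,"ty": -0.332,"tz": 0.06,"gripper": 0},
    {"az": 0.3547,"tx": -0.535,"ty": -0.332,"tz": 0.06,"gripper": 0},
    {"az": 0.3547,"tx": -0.535,"ty": -0.332,"tz": 0.06,"gripper": 0}
  ]
}}

```text
schema error: expected keys ax, ay, az, tx, ty, tz, gripper
```

>>> {"fn": "servo_tool", "kwargs": {
  "moves": [
    {"ax": 0,"ay": 0,"az": 0.3547,"tx": -0.535,"ty": -0.332,"tz": 0.06,"gripper": 0},
    {"ax": 0,"ay": 0,"az": 0.3547,"tx": -0.535,"ty": -0.332,"tz": 0.06,"gripper": 0},
    {"ax": 0,"ay": 0,"az": 0.3547,"tx": -0.535,"ty": -0.332,"tz": 0.06,"gripper": 0},
    {"ax": 0,"ay": 0,"az": 0.3547,"tx": -0.535,"ty": -0.332,"tz": 0.06,"gripper": 0},
    {"ax": 0,"ay": 0,"az": 0.3547,"tx": -0.535,"ty": -0.332,"tz": 0.06,"gripper": 0},
    {"ax": 0,"ay": 0,"az": 0.3547,"tx": -0.535,"ty": -0.332,"tz": 0.06,"gripper": 0},
    {"ax": 0,"ay": 0,"az": 0.3547,"tx": -0.535,"ty": -0.332,"tz": 0.06,"gripper": 0},
    {"ax": 0,"ay": 0,"az": 0.3547,"tx": -0.535,"ty": -0.332,"tz": 0.06,"gripper": 0},
    {"ax": 0,"ay": 0,"az": 0.3547,"tx": -0.535,"ty": -0.332,"tz": 0.06,"gripper": 0},
    {"ax": 0,"ay": 0,"az": 0.3547,"tx": -0.535,"ty": -0.332,"tz": 0.06,"gripper": 0}
  ]
}}

```text
time: 2.43
eef_pos: [0.5184, 0.2523, 0.2244]
tcp_rot: [2.227, 2.216, 0.001]
ft_force: [0.8, 0.9, 0.0]
finger_gap: 0.0881
finger_force: 0.0
```

>>> {"fn": "servo_tool", "kwargs": {
  "moves": [
    {"ax": 0,"ay": 0,"az": 0,"tx": -0.181,"ty": 0.113,"tz": 0.02,"gripper": 0},
    {"ax": 0,"ay": 0,"az": 0,"tx": -0.181,"ty": 0.113,"tz": 0.02,"gripper": 0},
    {"ax": 0,"ay": 0,"az": 0,"tx": -0.181,"ty": 0.113,"tz": 0.02,"gripper": 0},
    {"ax": 0,"ay": 0,"az": 0,"tx": -0.181,"ty": 0.113,"tz": 0.02,"gripper": 0},
    {"ax": 0,"ay": 0,"az": 0,"tx": -0.181,"ty": 0.113,"tz": 0.02,"gripper": 0},
    {"ax": 0,"ay": 0,"az": 0,"tx": -0.181,"ty": 0.113,"tz": 0.02,"gripper": 0},
    {"ax": 0,"ay": 0,"az": 0,"tx": -0.181,"ty": 0.113,"tz": 0.02,"gripper": 0},
    {"ax": 0,"ay": 0,"az": 0,"tx": -0.181,"ty": 0.113,"tz": 0.02,"gripper": 0}
  ]
}}

```text
time: 3.1
eef_pos: [0.6302, 0.073, 0.204]
tcp_rot: [-2.223, -2.219, 0.0]
ft_force: [-0.3, 0.9, -0.4]
finger_gap: 0.0879
finger_force: 0.0
```

Run:
```python
from fit import *
st=manip.observe(); im=save("wrist","w0.png"); print(st["time"],st["eef_pos"],st["tcp_rot"])
P=dict(gear=(.663,-.1515),pinion=(.6425,-.004),bearing=(.653,-.0796),sleeve=(.6315,.071))
M={k:manip.masks_of("wrist",k) for k in parts}
for k,(r,h) in parts.items():
    if not M[k]: print(k,"none"); continue
    g=proj("wrist",(*P[k],.018+h/2),st); b=min(M[k],key=lambda d:np.hypot(*(np.array(d["pixel"])-g)))
    m=b["mask"].astype(np.uint8); m=cv2.fillPoly(m.copy(),[cv2.convexHull(np.vstack(cv2.findContours(m,0,2)[0]))],1)
    print(k,g,b["pixel"],fit("wrist",m,lambda p:cyl(p,r,.018,h),P[k],st))
```

```text
3.1 [0.6302 0.073  0.204 ] [-2.2226 -2.2187  0.0003]
gear [352.6749 430.2206] [350.4, 417.2] (array([ 0.6628, -0.1536]), np.float64(0.3580797040524635))
pinion [334.4966 305.5557] [334.7, 303.4] (array([ 0.6417, -0.005 ]), np.float64(0.965143913387906))
bearing [344.2409 371.4055] [356.8, 390.7] (array([ 0.6548, -0.0808]), np.float64(0.7680120375287661))
sleeve [322.0419 225.3441] [325.8, 233.0] (array([0.6302, 0.0708]), np.float64(0.9520019040566986))
```

View pics/w0.png

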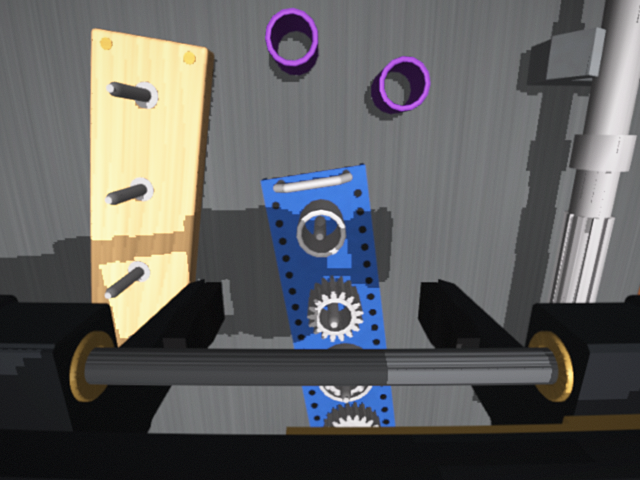

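Wrist view: the grey sleeve is centred at (322,233) and the purple tubes at (292,40) and (404,85) are clear. The fit confirms the sleeve at (0.631, 0.071), so I'm grasping it.

>>> {"fn": "servo_tool", "kwargs": {
  "moves": [
    {"ax": 0,"ay": 0,"az": 0,"tx": -0.002,"ty": 0.001,"tz": 0.04,"gripper": 0},
    {"ax": 0,"ay": 0,"az": 0,"tx": -0.002,"ty": 0.001,"tz": 0.08,"gripper": 0},
    {"ax": 0,"ay": 0,"az": 0,"tx": -0.002,"ty": 0.001,"tz": 0.115,"gripper": 0},
    {"ax": 0,"ay": 0,"az": 0,"tx": -0.002,"ty": 0.001,"tz": 0.14,"gripper": 0},
    {"ax": 0,"ay": 0,"az": 0,"tx": -0.002,"ty": 0.001,"tz": 0.153,"gripper": 0},
    {"ax": 0,"ay": 0,"az": 0,"tx": -0.002,"ty": 0.001,"tz": 0.153,"gripper": 0.3},
    {"ax": 0,"ay": 0,"az": 0,"tx": -0.002,"ty": 0.001,"tz": 0.153,"gripper": 1},
    {"ax": 0,"ay": 0,"az": 0,"tx": -0.002,"ty": 0.001,"tz": 0.153,"gripper": 1},
    {"ax": 0,"ay": 0,"az": 0,"tx": -0.002,"ty": 0.001,"tz": 0.153,"gripper": 1},
    {"ax": 0,"ay": 0,"az": 0,"tx": -0.002,"ty": 0.001,"tz": 0.153,"gripper": 1}
  ]
}}

```text
time: 4.18
eef_pos: [0.6333, 0.0712, 0.0536]
tcp_rot: [2.22, 2.219, 0.005]
ft_force: [-0.1, -1.1, -0.1]
finger_gap: 0.0571
finger_force: 0.0
```

>>> {"fn": "servo_tool", "kwargs": {
  "moves": [
    {"ax": 0,"ay": 0,"az": 0,"tx": 0,"ty": 0,"tz": 0,"gripper": 1},
    {"ax": 0,"ay": 0,"az": 0,"tx": 0,"ty": 0,"tz": 0,"gripper": 1},
    {"ax": 0,"ay": 0,"az": 0,"tx": 0,"ty": 0,"tz": 0,"gripper": 1},
    {"ax": 0,"ay": 0,"az": 0,"tx": 0,"ty": 0,"tz": 0,"gripper": 1}
  ]
}}

```text
time: 4.52
eef_pos: [0.6315, 0.071, 0.0517]
tcp_rot: [2.222, 2.221, 0.0]
ft_force: [-1.8, 0.4, 3.1]
finger_gap: 0.036
finger_force: 30.0
```

>>> {"fn": "servo_tool", "kwargs": {
  "moves": [
    {"ax": 0,"ay": 0,"az": 0,"tx": 0,"ty": 0,"tz": -0.02,"gripper": 1},
    {"ax": 0,"ay": 0,"az": 0,"tx": 0,"ty": 0,"tz": -0.06,"gripper": 1},
    {"ax": 0,"ay": 0,"az": 0,"tx": 0,"ty": 0,"tz": -0.1,"gripper": 1},
    {"ax": 0,"ay": 0,"az": 0,"tx": 0.02,"ty": -0.027,"tz": -0.1,"gripper": 1},
    {"ax": 0,"ay": 0,"az": 0,"tx": 0.045,"ty": -0.06,"tz": -0.1,"gripper": 1},
    {"ax": 0,"ay": 0,"az": 0,"tx": 0.07,"ty": -0.093,"tz": -0.1,"gripper": 1},
    {"ax": 0,"ay": 0,"az": 0,"tx": 0.093,"ty": -0.124,"tz": -0.1,"gripper": 1},
    {"ax": 0,"ay": 0,"az": 0,"tx": 0.104,"ty": -0.1385,"tz": -0.1,"gripper": 1},
    {"ax": 0,"ay": 0,"az": 0,"tx": 0.104,"ty": -0.1385,"tz": -0.1,"gripper": 1},
    {"ax": 0,"ay": 0,"az": 0,"tx": 0.104,"ty": -0.1385,"tz": -0.1,"gripper": 1}
  ]
}}

```text
time: 5.35
eef_pos: [0.4923, 0.1754, 0.151]
tcp_rot: [2.219, 2.223, -0.0]
ft_force: [0.5, 0.4, -1.3]
finger_gap: 0.0361
finger_force: 30.0
```

Run:
```python
from h import *
a=save("side","s1.png"); b=save("top","t1.png"); s=manip.observe(); print(s["eef_pos"],s["finger_gap"],s["finger_force"])
cv2.imwrite("pics/c1.png",cv2.cvtColor(np.hstack([cv2.resize(a[100:350,100:300],(400,500)),cv2.resize(b[200:400,120:380],(400,308)).repeat(1,0) if 0 else cv2.resize(b[200:400,120:280],(400,500))]),cv2.COLOR_RGB2BGR))
```

```text
[0.49393004 0.17478002 0.15134547] 0.03619965047895762 29.999854374691495
```

View pics/c1.png

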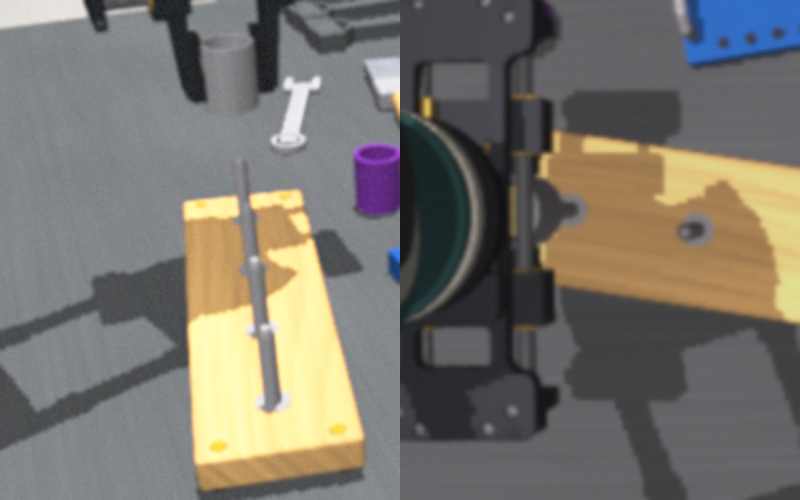

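Side view: the sleeve is held upright between the fingers at crop (228,72). The leftmost pin's tip at full-picture pixel (220,180) is within 2 px of my model, so I'm lowering it.

>>> {"fn": "servo_tool", "kwargs": {
  "moves": [
    {"ax": 0,"ay": 0,"az": 0,"tx": 0,"ty": 0,"tz": 0.02,"gripper": 1},
    {"ax": 0,"ay": 0,"az": 0,"tx": 0,"ty": 0,"tz": 0.04,"gripper": 1},
    {"ax": 0,"ay": 0,"az": 0,"tx": 0,"ty": 0,"tz": 0.06,"gripper": 1},
    {"ax": 0,"ay": 0,"az": 0,"tx": 0,"ty": 0,"tz": 0.075,"gripper": 1},
    {"ax": 0,"ay": 0,"az": 0,"tx": 0,"ty": 0,"tz": 0.084,"gripper": 1},
    {"ax": 0,"ay": 0,"az": 0,"tx": 0,"ty": 0,"tz": 0.087,"gripper": 1},
    {"ax": 0,"ay": 0,"az": 0,"tx": 0,"ty": 0,"tz": 0.088,"gripper": 1},
    {"ax": 0,"ay": 0,"az": 0,"tx": 0,"ty": 0,"tz": 0.088,"gripper": 1}
  ]
}}

```text
time: 6.12
eef_pos: [0.494, 0.1749, 0.0636]
tcp_rot: [2.222, 2.22, 0.001]
ft_force: [0.3, 0.1, -1.7]
finger_gap: 0.0359
finger_force: 30.0
```

>>> {"fn": "servo_tool", "kwargs": {
  "moves": [
    {"ax": 0,"ay": 0,"az": 0,"tx": 0,"ty": 0,"tz": 0.001,"gripper": 1},
    {"ax": 0,"ay": 0,"az": 0,"tx": 0,"ty": 0,"tz": 0.001,"gripper": 1},
    {"ax": 0,"ay": 0,"az": 0,"tx": 0,"ty": 0,"tz": 0.001,"gripper": 1}
  ]
}}

```text
time: 6.37
eef_pos: [0.4937, 0.1753, 0.063]
tcp_rot: [2.221, 2.221, 0.002]
ft_force: [-0.3, 0.7, -1.6]
finger_gap: 0.0363
finger_force: 30.0
```

>>> {"fn": "servo_tool", "kwargs": {
  "moves": [
    {"ax": 0,"ay": 0,"az": 0,"tx": 0,"ty": 0,"tz": 0.0005,"gripper": 1},
    {"ax": 0,"ay": 0,"az": 0,"tx": 0,"ty": 0,"tz": 0.001,"gripper": 1},
    {"ax": 0,"ay": 0,"az": 0,"tx": 0,"ty": 0,"tz": 0.001,"gripper": 1},
    {"ax": 0,"ay": 0,"az": 0,"tx": 0,"ty": 0,"tz": 0.001,"gripper": 1}
  ]
}}

```text
time: 6.7
eef_pos: [0.4933, 0.1752, 0.0617]
tcp_rot: [2.221, 2.221, 0.001]
ft_force: [-1.3, 0.1, 2.2]
finger_gap: 0.036
finger_force: 30.0
```

>>> {"fn": "servo_tool", "kwargs": {
  "moves": [
    {"ax": 0,"ay": 0,"az": 0,"tx": 0,"ty": 0,"tz": 0,"gripper": 0},
    {"ax": 0,"ay": 0,"az": 0,"tx": 0,"ty": 0,"tz": 0,"gripper": 0},
    {"ax": 0,"ay": 0,"az": 0,"tx": 0,"ty": 0,"tz": 0,"gripper": 0},
    {"ax": 0,"ay": 0,"az": 0,"tx": 0,"ty": 0,"tz": 0,"gripper": 0},
    {"ax": 0,"ay": 0,"az": 0,"tx": 0,"ty": 0,"tz": 0,"gripper": 0},
    {"ax": 0,"ay": 0,"az": 0,"tx": 0,"ty": 0,"tz": -0.02,"gripper": 0},
    {"ax": 0,"ay": 0,"az": 0,"tx": 0,"ty": 0,"tz": -0.06,"gripper": 0},
    {"ax": 0,"ay": 0,"az": 0,"tx": 0,"ty": 0,"tz": -0.1,"gripper": 0},
    {"ax": 0,"ay": 0,"az": 0,"tx": 0,"ty": 0,"tz": -0.1,"gripper": 0}
  ]
}}

```text
time: 7.45
eef_pos: [0.4982, 0.1767, 0.1695]
tcp_rot: [2.217, 2.216, 0.019]
ft_force: [1.6, 0.6, 0.5]
finger_gap: 0.0879
finger_force: 0.0
```

>>> {"fn": "servo_tool", "kwargs": {
  "moves": [
    {"ax": 0,"ay": 0,"az": 0,"tx": -0.025,"ty": 0.0207,"tz": 0,"gripper": 0},
    {"ax": 0,"ay": 0,"az": 0,"tx": -0.1795,"ty": 0.1487,"tz": 0,"gripper": 0},
    {"ax": 0,"ay": 0,"az": 0,"tx": -0.1795,"ty": 0.1487,"tz": 0,"gripper": 0},
    {"ax": 0,"ay": 0,"az": 0,"tx": -0.1795,"ty": 0.1487,"tz": 0,"gripper": 0},
    {"ax": 0,"ay": 0,"az": 0,"tx": -0.1795,"ty": 0.1487,"tz": 0,"gripper": 0},
    {"ax": 0,"ay": 0,"az": 0,"tx": -0.1795,"ty": 0.1487,"tz": 0,"gripper": 0},
    {"ax": 0,"ay": 0,"az": 0,"tx": -0.1795,"ty": 0.1487,"tz": 0,"gripper": 0},
    {"ax": 0,"ay": 0,"az": 0,"tx": -0.1795,"ty": 0.1487,"tz": 0,"gripper": 0},
    {"ax": 0,"ay": 0,"az": 0,"tx": -0.1795,"ty": 0.1487,"tz": 0,"gripper": 0},
    {"ax": 0,"ay": 0,"az": 0,"tx": -0.1795,"ty": 0.1487,"tz": 0,"gripper": 0}
  ]
}}

```text
time: 8.28
eef_pos: [0.6406, -0.0035, 0.1607]
tcp_rot: [-2.22, -2.221, 0.001]
ft_force: [0.0, 0.3, 0.2]
finger_gap: 0.0878
finger_force: 0.0
```

Run:
```python
from fit import *
s=manip.observe(); print(s["eef_pos"])
a=save("side","s2.png")
ds=manip.masks_of("side","sleeve"); g=proj("side",(.493,.175,.051)); b=min(ds,key=lambda d:np.hypot(*(np.array(d["pixel"])-g)))
print(g,b["pixel"],fit("side",b["mask"],lambda p:cyl(p,.019,.028,.046),(.493,.175)))
cv2.imwrite("pics/c2.png",cv2.cvtColor(cv2.resize(a[100:350,150:500],(770,550)),cv2.COLOR_RGB2BGR))
```

```text
[ 0.6406 -0.0035  0.1607]
[220.5991 195.4018] [216.9, 193.0] (array([0.4937, 0.1769]), np.float64(0.8526818971939409))
```

View pics/c2.png

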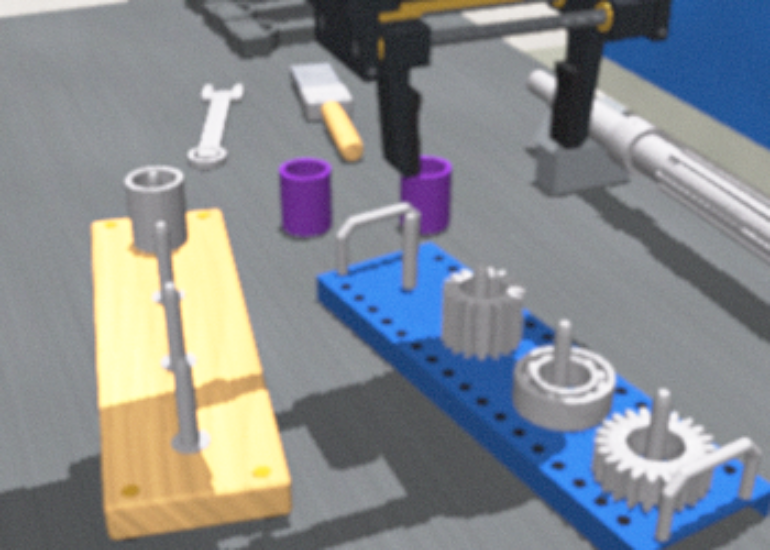

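The sleeve stands flat over the leftmost pin at crop (155,210), and the pinion is at crop (483,310) below the open gripper. I'm grasping the pinion.

>>> {"fn": "servo_tool", "kwargs": {
  "moves": [
    {"ax": 0,"ay": 0,"az": 0,"tx": -0.001,"ty": 0.001,"tz": 0.035,"gripper": 0},
    {"ax": 0,"ay": 0,"az": 0,"tx": -0.001,"ty": 0.001,"tz": 0.07,"gripper": 0},
    {"ax": 0,"ay": 0,"az": 0,"tx": -0.001,"ty": 0.001,"tz": 0.1,"gripper": 0},
    {"ax": 0,"ay": 0,"az": 0,"tx": -0.001,"ty": 0.001,"tz": 0.113,"gripper": 0},
    {"ax": 0,"ay": 0,"az": 0,"tx": -0.001,"ty": 0.001,"tz": 0.113,"gripper": 0},
    {"ax": 0,"ay": 0,"az": 0,"tx": -0.001,"ty": 0.001,"tz": 0.113,"gripper": 1},
    {"ax": 0,"ay": 0,"az": 0,"tx": -0.001,"ty": 0.001,"tz": 0.113,"gripper": 1},
    {"ax": 0,"ay": 0,"az": 0,"tx": -0.001,"ty": 0.001,"tz": 0.113,"gripper": 1},
    {"ax": 0,"ay": 0,"az": 0,"tx": -0.001,"ty": 0.001,"tz": 0.113,"gripper": 1},
    {"ax": 0,"ay": 0,"az": 0,"tx": -0.001,"ty": 0.001,"tz": 0.113,"gripper": 1}
  ]
}}

```text
time: 9.22
eef_pos: [0.6433, -0.0055, 0.0492]
tcp_rot: [2.221, 2.22, 0.002]
ft_force: [-0.2, 0.1, 0.4]
finger_gap: 0.0571
finger_force: 0.0
```

>>> {"fn": "servo_tool", "kwargs": {
  "moves": [
    {"ax": 0,"ay": 0,"az": 0,"tx": 0,"ty": 0,"tz": 0,"gripper": 1},
    {"ax": 0,"ay": 0,"az": 0,"tx": 0,"ty": 0,"tz": 0,"gripper": 1},
    {"ax": 0,"ay": 0,"az": 0,"tx": 0,"ty": 0,"tz": 0,"gripper": 1}
  ]
}}

```text
time: 9.47
eef_pos: [0.6427, -0.0055, 0.0487]
tcp_rot: [2.222, 2.221, 0.0]
ft_force: [-1.6, 0.0, 3.4]
finger_gap: 0.046
finger_force: 29.9
```

>>> {"fn": "servo_tool", "kwargs": {
  "moves": [
    {"ax": 0,"ay": 0,"az": 0,"tx": 0,"ty": 0,"tz": -0.02,"gripper": 1},
    {"ax": 0,"ay": 0,"az": 0,"tx": 0,"ty": 0,"tz": -0.06,"gripper": 1},
    {"ax": 0,"ay": 0,"az": 0,"tx": 0,"ty": 0,"tz": -0.1,"gripper": 1},
    {"ax": 0,"ay": 0,"az": 0,"tx": 0.018,"ty": -0.028,"tz": -0.1,"gripper": 1},
    {"ax": 0,"ay": 0,"az": 0,"tx": 0.039,"ty": -0.06,"tz": -0.1,"gripper": 1},
    {"ax": 0,"ay": 0,"az": 0,"tx": 0.06,"ty": -0.092,"tz": -0.1,"gripper": 1},
    {"ax": 0,"ay": 0,"az": 0,"tx": 0.081,"ty": -0.124,"tz": -0.1,"gripper": 1},
    {"ax": 0,"ay": 0,"az": 0,"tx": 0.098,"ty": -0.15,"tz": -0.1,"gripper": 1},
    {"ax": 0,"ay": 0,"az": 0,"tx": 0.106,"ty": -0.1625,"tz": -0.1,"gripper": 1},
    {"ax": 0,"ay": 0,"az": 0,"tx": 0.106,"ty": -0.1625,"tz": -0.1,"gripper": 1}
  ]
}}

```text
time: 10.3
eef_pos: [0.4769, 0.1016, 0.1472]
tcp_rot: [-2.218, -2.222, 0.003]
ft_force: [-0.0, -0.1, -2.6]
finger_gap: 0.0459
finger_force: 29.9
```

>>> {"fn": "servo_tool", "kwargs": {
  "moves": [
    {"ax": 0,"ay": 0,"az": 0,"tx": 0,"ty": 0,"tz": 0,"gripper": 1},
    {"ax": 0,"ay": 0,"az": 0,"tx": 0,"ty": 0,"tz": 0,"gripper": 1}
  ]
}}

```text
time: 10.47
eef_pos: [0.4816, 0.1003, 0.1486]
tcp_rot: [2.221, 2.22, 0.002]
ft_force: [0.4, -0.7, -1.8]
finger_gap: 0.0461
finger_force: 29.9
```

Grip is held; lowering.

>>> {"fn": "servo_tool", "kwargs": {
  "moves": [
    {"ax": 0,"ay": 0,"az": 0,"tx": 0,"ty": 0,"tz": 0.02,"gripper": 1},
    {"ax": 0,"ay": 0,"az": 0,"tx": 0,"ty": 0,"tz": 0.04,"gripper": 1},
    {"ax": 0,"ay": 0,"az": 0,"tx": 0,"ty": 0,"tz": 0.06,"gripper": 1},
    {"ax": 0,"ay": 0,"az": 0,"tx": 0,"ty": 0,"tz": 0.077,"gripper": 1},
    {"ax": 0,"ay": 0,"az": 0,"tx": 0,"ty": 0,"tz": 0.085,"gripper": 1},
    {"ax": 0,"ay": 0,"az": 0,"tx": 0,"ty": 0,"tz": 0.088,"gripper": 1},
    {"ax": 0,"ay": 0,"az": 0,"tx": 0,"ty": 0,"tz": 0.0885,"gripper": 1},
    {"ax": 0,"ay": 0,"az": 0,"tx": 0,"ty": 0,"tz": 0.089,"gripper": 1},
    {"ax": 0,"ay": 0,"az": 0,"tx": 0,"ty": 0,"tz": 0.089,"gripper": 1},
    {"ax": 0,"ay": 0,"az": 0,"tx": 0,"ty": 0,"tz": 0.089,"gripper": 1}
  ]
}}

```text
time: 11.3
eef_pos: [0.4813, 0.1006, 0.0602]
tcp_rot: [2.221, 2.22, 0.003]
ft_force: [0.1, 0.4, -2.1]
finger_gap: 0.0463
finger_force: 29.9
```

>>> {"fn": "servo_tool", "kwargs": {
  "moves": [
    {"ax": 0,"ay": 0,"az": 0,"tx": 0,"ty": 0,"tz": 0.0005,"gripper": 1},
    {"ax": 0,"ay": 0,"az": 0,"tx": 0,"ty": 0,"tz": 0.001,"gripper": 1},
    {"ax": 0,"ay": 0,"az": 0,"tx": 0,"ty": 0,"tz": 0.001,"gripper": 1},
    {"ax": 0,"ay": 0,"az": 0,"tx": 0,"ty": 0,"tz": 0.001,"gripper": 1}
  ]
}}

```text
time: 11.63
eef_pos: [0.4806, 0.1007, 0.0587]
tcp_rot: [2.221, 2.221, 0.001]
ft_force: [0.5, 1.0, 0.3]
finger_gap: 0.046
finger_force: 29.9
```

>>> {"fn": "servo_tool", "kwargs": {
  "moves": [
    {"ax": 0,"ay": 0,"az": 0,"tx": 0,"ty": 0,"tz": 0.0004,"gripper": 1},
    {"ax": 0,"ay": 0,"az": 0,"tx": 0,"ty": 0,"tz": 0.0004,"gripper": 0},
    {"ax": 0,"ay": 0,"az": 0,"tx": 0,"ty": 0,"tz": 0,"gripper": 0},
    {"ax": 0,"ay": 0,"az": 0,"tx": 0,"ty": 0,"tz": 0,"gripper": 0},
    {"ax": 0,"ay": 0,"az": 0,"tx": 0,"ty": 0,"tz": 0,"gripper": 0},
    {"ax": 0,"ay": 0,"az": 0,"tx": 0,"ty": 0,"tz": 0,"gripper": 0},
    {"ax": 0,"ay": 0,"az": 0,"tx": 0,"ty": 0,"tz": -0.02,"gripper": 0},
    {"ax": 0,"ay": 0,"az": 0,"tx": 0,"ty": 0,"tz": -0.06,"gripper": 0},
    {"ax": 0,"ay": 0,"az": 0,"tx": 0,"ty": 0,"tz": -0.1,"gripper": 0},
    {"ax": 0,"ay": 0,"az": 0,"tx": 0,"ty": 0,"tz": -0.1,"gripper": 0}
  ]
}}

```text
time: 12.47
eef_pos: [0.4855, 0.1014, 0.1661]
tcp_rot: [2.216, 2.215, 0.017]
ft_force: [2.3, -0.4, 0.1]
finger_gap: 0.088
finger_force: 0.0
```

>>> {"fn": "servo_tool", "kwargs": {
  "moves": [
    {"ax": 0,"ay": 0,"az": 0,"tx": -0.025,"ty": 0.024,"tz": 0,"gripper": 0},
    {"ax": 0,"ay": 0,"az": 0,"tx": -0.1805,"ty": 0.1728,"tz": 0,"gripper": 0},
    {"ax": 0,"ay": 0,"az": 0,"tx": -0.1805,"ty": 0.1728,"tz": 0,"gripper": 0},
    {"ax": 0,"ay": 0,"az": 0,"tx": -0.1805,"ty": 0.1728,"tz": 0,"gripper": 0},
    {"ax": 0,"ay": 0,"az": 0,"tx": -0.1805,"ty": 0.1728,"tz": 0,"gripper": 0},
    {"ax": 0,"ay": 0,"az": 0,"tx": -0.1805,"ty": 0.1728,"tz": 0,"gripper": 0},
    {"ax": 0,"ay": 0,"az": 0,"tx": -0.1805,"ty": 0.1728,"tz": 0,"gripper": 0},
    {"ax": 0,"ay": 0,"az": 0,"tx": -0.1805,"ty": 0.1728,"tz": 0,"gripper": 0},
    {"ax": 0,"ay": 0,"az": 0,"tx": -0.1805,"ty": 0.1728,"tz": 0,"gripper": 0},
    {"ax": 0,"ay": 0,"az": 0,"tx": -0.1805,"ty": 0.1728,"tz": 0,"gripper": 0}
  ]
}}

```text
time: 13.3
eef_pos: [0.6516, -0.0789, 0.1575]
tcp_rot: [-2.22, -2.22, 0.001]
ft_force: [-0.8, -1.6, -0.1]
finger_gap: 0.0881
finger_force: 0.0
```

Run:
```python
from fit import *
a=save("side","s3.png"); s=manip.observe(); print(s["eef_pos"])
cv2.imwrite("pics/c3.png",cv2.cvtColor(cv2.resize(a[100:350,150:500],(770,550)),cv2.COLOR_RGB2BGR))
```

```text
[ 0.6516 -0.0786  0.1577]
```

View pics/c3.png

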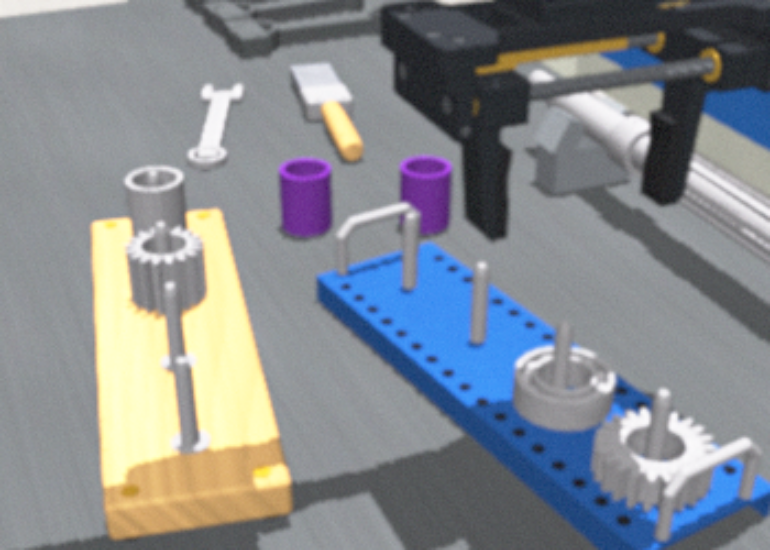

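The pinion sits flat on the second pin at crop (165,270), and the bearing is at crop (563,388). I'm grasping the bearing.

>>> {"fn": "servo_tool", "kwargs": {
  "moves": [
    {"ax": 0,"ay": 0,"az": 0,"tx": -0.001,"ty": 0.0015,"tz": 0.035,"gripper": 0},
    {"ax": 0,"ay": 0,"az": 0,"tx": -0.001,"ty": 0.0015,"tz": 0.07,"gripper": 0},
    {"ax": 0,"ay": 0,"az": 0,"tx": -0.001,"ty": 0.0015,"tz": 0.097,"gripper": 0},
    {"ax": 0,"ay": 0,"az": 0,"tx": -0.001,"ty": 0.0015,"tz": 0.1085,"gripper": 0},
    {"ax": 0,"ay": 0,"az": 0,"tx": -0.001,"ty": 0.0015,"tz": 0.1115,"gripper": 0},
    {"ax": 0,"ay": 0,"az": 0,"tx": -0.001,"ty": 0.0015,"tz": 0.1115,"gripper": 1},
    {"ax": 0,"ay": 0,"az": 0,"tx": -0.001,"ty": 0.0015,"tz": 0.1115,"gripper": 1},
    {"ax": 0,"ay": 0,"az": 0,"tx": -0.001,"ty": 0.0015,"tz": 0.1115,"gripper": 1},
    {"ax": 0,"ay": 0,"az": 0,"tx": -0.001,"ty": 0.0015,"tz": 0.1115,"gripper": 1},
    {"ax": 0,"ay": 0,"az": 0,"tx": -0.001,"ty": 0.0015,"tz": 0.1115,"gripper": 1}
  ]
}}

```text
time: 14.18
eef_pos: [0.6553, -0.0812, 0.0484]
tcp_rot: [2.221, 2.22, 0.002]
ft_force: [-1.7, -0.3, 2.0]
finger_gap: 0.0571
finger_force: 0.8
```

>>> {"fn": "servo_tool", "kwargs": {
  "moves": [
    {"ax": 0,"ay": 0,"az": 0,"tx": 0,"ty": 0,"tz": 0,"gripper": 1},
    {"ax": 0,"ay": 0,"az": 0,"tx": 0,"ty": 0,"tz": 0,"gripper": 1},
    {"ax": 0,"ay": 0,"az": 0,"tx": 0,"ty": 0,"tz": 0,"gripper": 1}
  ]
}}

```text
time: 14.43
eef_pos: [0.6551, -0.0812, 0.0481]
tcp_rot: [2.221, 2.22, 0.001]
ft_force: [-1.8, 0.1, 6.1]
finger_gap: 0.0539
finger_force: 30.0
```

>>> {"fn": "servo_tool", "kwargs": {
  "moves": [
    {"ax": 0,"ay": 0,"az": 0,"tx": 0,"ty": 0,"tz": -0.02,"gripper": 1},
    {"ax": 0,"ay": 0,"az": 0,"tx": 0,"ty": 0,"tz": -0.06,"gripper": 1},
    {"ax": 0,"ay": 0,"az": 0,"tx": 0,"ty": 0,"tz": -0.1,"gripper": 1},
    {"ax": 0,"ay": 0,"az": 0,"tx": 0.016,"ty": -0.028,"tz": -0.1,"gripper": 1},
    {"ax": 0,"ay": 0,"az": 0,"tx": 0.036,"ty": -0.062,"tz": -0.1,"gripper": 1},
    {"ax": 0,"ay": 0,"az": 0,"tx": 0.056,"ty": -0.097,"tz": -0.1,"gripper": 1},
    {"ax": 0,"ay": 0,"az": 0,"tx": 0.076,"ty": -0.132,"tz": -0.1,"gripper": 1},
    {"ax": 0,"ay": 0,"az": 0,"tx": 0.094,"ty": -0.164,"tz": -0.1,"gripper": 1},
    {"ax": 0,"ay": 0,"az": 0,"tx": 0.108,"ty": -0.188,"tz": -0.1,"gripper": 1},
    {"ax": 0,"ay": 0,"az": 0,"tx": 0.108,"ty": -0.188,"tz": -0.1,"gripper": 1}
  ]
}}

```text
time: 15.27
eef_pos: [0.4606, 0.0289, 0.145]
tcp_rot: [-2.217, -2.22, 0.005]
ft_force: [0.4, -0.4, -2.2]
finger_gap: 0.0537
finger_force: 30.0
```

>>> {"fn": "servo_tool", "kwargs": {
  "moves": [
    {"ax": 0,"ay": 0,"az": 0,"tx": 0,"ty": 0,"tz": 0,"gripper": 1},
    {"ax": 0,"ay": 0,"az": 0,"tx": 0,"ty": 0,"tz": 0,"gripper": 1},
    {"ax": 0,"ay": 0,"az": 0,"tx": 0,"ty": 0,"tz": 0,"gripper": 1}
  ]
}}

```text
time: 15.52
eef_pos: [0.4679, 0.0266, 0.1472]
tcp_rot: [2.221, 2.22, 0.002]
ft_force: [-0.1, 0.3, -1.7]
finger_gap: 0.0536
finger_force: 30.0
```

>>> {"fn": "servo_tool", "kwargs": {
  "moves": [
    {"ax": 0,"ay": 0,"az": 0,"tx": 0,"ty": 0,"tz": 0.02,"gripper": 1},
    {"ax": 0,"ay": 0,"az": 0,"tx": 0,"ty": 0,"tz": 0.04,"gripper": 1},
    {"ax": 0,"ay": 0,"az": 0,"tx": 0,"ty": 0,"tz": 0.06,"gripper": 1},
    {"ax": 0,"ay": 0,"az": 0,"tx": 0,"ty": 0,"tz": 0.076,"gripper": 1},
    {"ax": 0,"ay": 0,"az": 0,"tx": 0,"ty": 0,"tz": 0.084,"gripper": 1},
    {"ax": 0,"ay": 0,"az": 0,"tx": 0,"ty": 0,"tz": 0.0865,"gripper": 1},
    {"ax": 0,"ay": 0,"az": 0,"tx": 0,"ty": 0,"tz": 0.087,"gripper": 1},
    {"ax": 0,"ay": 0,"az": 0,"tx": 0,"ty": 0,"tz": 0.0875,"gripper": 1},
    {"ax": 0,"ay": 0,"az": 0,"tx": 0,"ty": 0,"tz": 0.0875,"gripper": 1},
    {"ax": 0,"ay": 0,"az": 0,"tx": 0,"ty": 0,"tz": 0.0875,"gripper": 1}
  ]
}}

```text
time: 16.35
eef_pos: [0.4675, 0.027, 0.0602]
tcp_rot: [2.221, 2.22, 0.002]
ft_force: [0.1, -0.6, -1.8]
finger_gap: 0.0538
finger_force: 30.0
```

>>> {"fn": "servo_tool", "kwargs": {
  "moves": [
    {"ax": 0,"ay": 0,"az": 0,"tx": 0,"ty": 0,"tz": 0.0005,"gripper": 1},
    {"ax": 0,"ay": 0,"az": 0,"tx": 0,"ty": 0,"tz": 0.001,"gripper": 1},
    {"ax": 0,"ay": 0,"az": 0,"tx": 0,"ty": 0,"tz": 0.001,"gripper": 1},
    {"ax": 0,"ay": 0,"az": 0,"tx": 0,"ty": 0,"tz": 0.001,"gripper": 1}
  ]
}}

```text
time: 16.68
eef_pos: [0.4665, 0.0271, 0.0584]
tcp_rot: [2.221, 2.221, 0.0]
ft_force: [-0.7, -0.3, -1.6]
finger_gap: 0.0536
finger_force: 30.0
```

>>> {"fn": "servo_tool", "kwargs": {
  "moves": [
    {"ax": 0,"ay": 0,"az": 0,"tx": 0,"ty": 0,"tz": 0.0005,"gripper": 1},
    {"ax": 0,"ay": 0,"az": 0,"tx": 0,"ty": 0,"tz": 0.0008,"gripper": 1},
    {"ax": 0,"ay": 0,"az": 0,"tx": 0,"ty": 0,"tz": 0.0008,"gripper": 1},
    {"ax": 0,"ay": 0,"az": 0,"tx": 0,"ty": 0,"tz": 0.0008,"gripper": 1}
  ]
}}

```text
time: 17.02
eef_pos: [0.4666, 0.0271, 0.0581]
tcp_rot: [-2.222, -2.221, 0.0]
ft_force: [-2.7, 0.4, 5.4]
finger_gap: 0.0534
finger_force: 30.0
```

Contact. Releasing.

>>> {"fn": "servo_tool", "kwargs": {
  "moves": [
    {"ax": 0,"ay": 0,"az": 0,"tx": 0,"ty": 0,"tz": 0,"gripper": 0},
    {"ax": 0,"ay": 0,"az": 0,"tx": 0,"ty": 0,"tz": 0,"gripper": 0},
    {"ax": 0,"ay": 0,"az": 0,"tx": 0,"ty": 0,"tz": 0,"gripper": 0},
    {"ax": 0,"ay": 0,"az": 0,"tx": 0,"ty": 0,"tz": 0,"gripper": 0},
    {"ax": 0,"ay": 0,"az": 0,"tx": 0,"ty": 0,"tz": 0,"gripper": 0},
    {"ax": 0,"ay": 0,"az": 0,"tx": 0,"ty": 0,"tz": -0.02,"gripper": 0},
    {"ax": 0,"ay": 0,"az": 0,"tx": 0,"ty": 0,"tz": -0.06,"gripper": 0},
    {"ax": 0,"ay": 0,"az": 0,"tx": 0,"ty": 0,"tz": -0.1,"gripper": 0},
    {"ax": 0,"ay": 0,"az": 0,"tx": 0,"ty": 0,"tz": -0.1,"gripper": 0},
    {"ax": 0,"ay": 0,"az": 0,"tx": 0,"ty": 0,"tz": -0.1,"gripper": 0}
  ]
}}

```text
time: 17.85
eef_pos: [0.469, 0.0271, 0.1605]
tcp_rot: [2.218, 2.218, 0.008]
ft_force: [-0.0, -1.0, -0.9]
finger_gap: 0.0882
finger_force: 0.0
```

>>> {"fn": "servo_tool", "kwargs": {
  "moves": [
    {"ax": 0,"ay": 0,"az": 0,"tx": -0.025,"ty": 0.0274,"tz": 0,"gripper": 0},
    {"ax": 0,"ay": 0,"az": 0,"tx": -0.179,"ty": 0.1963,"tz": 0,"gripper": 0},
    {"ax": 0,"ay": 0,"az": 0,"tx": -0.179,"ty": 0.1963,"tz": 0,"gripper": 0},
    {"ax": 0,"ay": 0,"az": 0,"tx": -0.179,"ty": 0.1963,"tz": 0,"gripper": 0},
    {"ax": 0,"ay": 0,"az": 0,"tx": -0.179,"ty": 0.1963,"tz": 0,"gripper": 0},
    {"ax": 0,"ay": 0,"az": 0,"tx": -0.179,"ty": 0.1963,"tz": 0,"gripper": 0},
    {"ax": 0,"ay": 0,"az": 0,"tx": -0.179,"ty": 0.1963,"tz": 0,"gripper": 0},
    {"ax": 0,"ay": 0,"az": 0,"tx": -0.179,"ty": 0.1963,"tz": 0,"gripper": 0},
    {"ax": 0,"ay": 0,"az": 0,"tx": -0.179,"ty": 0.1963,"tz": 0,"gripper": 0},
    {"ax": 0,"ay": 0,"az": 0,"tx": -0.179,"ty": 0.1963,"tz": 0,"gripper": 0}
  ]
}}

```text
time: 18.68
eef_pos: [0.6609, -0.1511, 0.1552]
tcp_rot: [-2.219, -2.218, 0.003]
ft_force: [-0.5, -0.4, 0.2]
finger_gap: 0.0879
finger_force: 0.0
```

Run:
```python
from fit import *
a=save("side","s4.png"); s=manip.observe(); print(s["eef_pos"])
cv2.imwrite("pics/c4.png",cv2.cvtColor(cv2.resize(a[100:350,150:500],(770,550)),cv2.COLOR_RGB2BGR))
```

```text
[ 0.6609 -0.1508  0.1557]
```

View pics/c4.png

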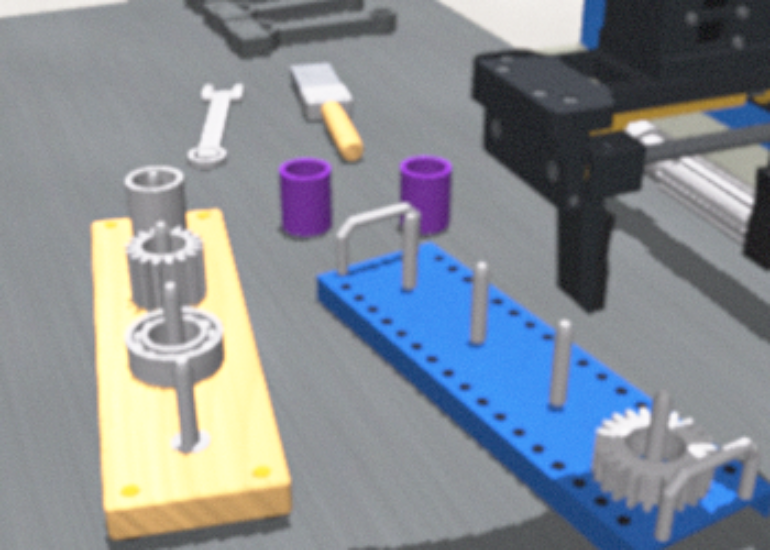

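The bearing is flat on the third pin at crop (175,345); the gear is at crop (655,460), with the handle about 15 mm clear of the finger. I'm grasping the gear.

>>> {"fn": "servo_tool", "kwargs": {
  "moves": [
    {"ax": 0,"ay": 0,"az": 0,"tx": -0.0005,"ty": 0.0005,"tz": 0.035,"gripper": 0},
    {"ax": 0,"ay": 0,"az": 0,"tx": -0.0005,"ty": 0.0005,"tz": 0.07,"gripper": 0},
    {"ax": 0,"ay": 0,"az": 0,"tx": -0.0005,"ty": 0.0005,"tz": 0.096,"gripper": 0},
    {"ax": 0,"ay": 0,"az": 0,"tx": -0.0005,"ty": 0.0005,"tz": 0.107,"gripper": 0},
    {"ax": 0,"ay": 0,"az": 0,"tx": -0.0005,"ty": 0.0005,"tz": 0.11,"gripper": 0},
    {"ax": 0,"ay": 0,"az": 0,"tx": -0.0005,"ty": 0.0005,"tz": 0.11,"gripper": 1},
    {"ax": 0,"ay": 0,"az": 0,"tx": -0.0005,"ty": 0.0005,"tz": 0.11,"gripper": 1},
    {"ax": 0,"ay": 0,"az": 0,"tx": -0.0005,"ty": 0.0005,"tz": 0.11,"gripper": 1},
    {"ax": 0,"ay": 0,"az": 0,"tx": -0.0005,"ty": 0.0005,"tz": 0.11,"gripper": 1},
    {"ax": 0,"ay": 0,"az": 0,"tx": -0.0005,"ty": 0.0005,"tz": 0.11,"gripper": 1}
  ]
}}

```text
time: 19.57
eef_pos: [0.6638, -0.1528, 0.0495]
tcp_rot: [2.221, 2.22, 0.001]
ft_force: [-3.0, 0.9, 5.4]
finger_gap: 0.0597
finger_force: 30.0
```

>>> {"fn": "servo_tool", "kwargs": {
  "moves": [
    {"ax": 0,"ay": 0,"az": 0,"tx": 0,"ty": 0,"tz": 0,"gripper": 1},
    {"ax": 0,"ay": 0,"az": 0,"tx": 0,"ty": 0,"tz": 0,"gripper": 1},
    {"ax": 0,"ay": 0,"az": 0,"tx": 0,"ty": 0,"tz": 0,"gripper": 1}
  ]
}}

```text
time: 19.82
eef_pos: [0.6639, -0.1528, 0.0495]
tcp_rot: [2.221, 2.22, 0.001]
ft_force: [-2.8, 1.8, 5.8]
finger_gap: 0.0599
finger_force: 30.0
```

>>> {"fn": "servo_tool", "kwargs": {
  "moves": [
    {"ax": 0,"ay": 0,"az": 0,"tx": 0,"ty": 0,"tz": -0.02,"gripper": 1},
    {"ax": 0,"ay": 0,"az": 0,"tx": 0,"ty": 0,"tz": -0.06,"gripper": 1},
    {"ax": 0,"ay": 0,"az": 0,"tx": 0,"ty": 0,"tz": -0.1,"gripper": 1},
    {"ax": 0,"ay": 0,"az": 0,"tx": 0.014,"ty": -0.028,"tz": -0.1,"gripper": 1},
    {"ax": 0,"ay": 0,"az": 0,"tx": 0.032,"ty": -0.063,"tz": -0.1,"gripper": 1},
    {"ax": 0,"ay": 0,"az": 0,"tx": 0.05,"ty": -0.099,"tz": -0.1,"gripper": 1},
    {"ax": 0,"ay": 0,"az": 0,"tx": 0.068,"ty": -0.134,"tz": -0.1,"gripper": 1},
    {"ax": 0,"ay": 0,"az": 0,"tx": 0.085,"ty": -0.168,"tz": -0.1,"gripper": 1},
    {"ax": 0,"ay": 0,"az": 0,"tx": 0.1,"ty": -0.197,"tz": -0.1,"gripper": 1},
    {"ax": 0,"ay": 0,"az": 0,"tx": 0.106,"ty": -0.209,"tz": -0.1,"gripper": 1}
  ]
}}

```text
time: 20.65
eef_pos: [0.4494, -0.0447, 0.1463]
tcp_rot: [-2.219, -2.219, 0.003]
ft_force: [-0.5, -0.5, -3.3]
finger_gap: 0.0596
finger_force: 30.0
```

>>> {"fn": "servo_tool", "kwargs": {
  "moves": [
    {"ax": 0,"ay": 0,"az": 0,"tx": 0,"ty": 0,"tz": 0,"gripper": 1},
    {"ax": 0,"ay": 0,"az": 0,"tx": 0,"ty": 0,"tz": 0,"gripper": 1},
    {"ax": 0,"ay": 0,"az": 0,"tx": 0,"ty": 0,"tz": 0,"gripper": 1},
    {"ax": 0,"ay": 0,"az": 0,"tx": 0,"ty": 0,"tz": 0,"gripper": 1}
  ]
}}

```text
time: 20.98
eef_pos: [0.4558, -0.047, 0.148]
tcp_rot: [2.221, 2.22, 0.002]
ft_force: [1.1, -0.9, -3.1]
finger_gap: 0.0598
finger_force: 30.0
```

>>> {"fn": "servo_tool", "kwargs": {
  "moves": [
    {"ax": 0,"ay": 0,"az": 0,"tx": 0,"ty": 0,"tz": 0.02,"gripper": 1},
    {"ax": 0,"ay": 0,"az": 0,"tx": 0,"ty": 0,"tz": 0.04,"gripper": 1},
    {"ax": 0,"ay": 0,"az": 0,"tx": 0,"ty": 0,"tz": 0.06,"gripper": 1},
    {"ax": 0,"ay": 0,"az": 0,"tx": 0,"ty": 0,"tz": 0.076,"gripper": 1},
    {"ax": 0,"ay": 0,"az": 0,"tx": 0,"ty": 0,"tz": 0.083,"gripper": 1},
    {"ax": 0,"ay": 0,"az": 0,"tx": 0,"ty": 0,"tz": 0.0855,"gripper": 1},
    {"ax": 0,"ay": 0,"az": 0,"tx": 0,"ty": 0,"tz": 0.086,"gripper": 1},
    {"ax": 0,"ay": 0,"az": 0,"tx": 0,"ty": 0,"tz": 0.0865,"gripper": 1},
    {"ax": 0,"ay": 0,"az": 0,"tx": 0,"ty": 0,"tz": 0.087,"gripper": 1},
    {"ax": 0,"ay": 0,"az": 0,"tx": 0,"ty": 0,"tz": 0.087,"gripper": 1}
  ]
}}

```text
time: 21.82
eef_pos: [0.4552, -0.0466, 0.0614]
tcp_rot: [2.221, 2.22, 0.002]
ft_force: [-0.3, -0.5, -3.5]
finger_gap: 0.0597
finger_force: 30.0
```

>>> {"fn": "servo_tool", "kwargs": {
  "moves": [
    {"ax": 0,"ay": 0,"az": 0,"tx": 0,"ty": 0,"tz": 0.0005,"gripper": 1},
    {"ax": 0,"ay": 0,"az": 0,"tx": 0,"ty": 0,"tz": 0.001,"gripper": 1},
    {"ax": 0,"ay": 0,"az": 0,"tx": 0,"ty": 0,"tz": 0.001,"gripper": 1},
    {"ax": 0,"ay": 0,"az": 0,"tx": 0,"ty": 0,"tz": 0.001,"gripper": 1}
  ]
}}

```text
time: 22.15
eef_pos: [0.4543, -0.0464, 0.0596]
tcp_rot: [2.222, 2.221, 0.0]
ft_force: [-0.3, 0.0, -2.3]
finger_gap: 0.0596
finger_force: 30.0
```

>>> {"fn": "servo_tool", "kwargs": {
  "moves": [
    {"ax": 0,"ay": 0,"az": 0,"tx": 0,"ty": 0,"tz": 0.0004,"gripper": 1},
    {"ax": 0,"ay": 0,"az": 0,"tx": 0,"ty": 0,"tz": 0.0007,"gripper": 1},
    {"ax": 0,"ay": 0,"az": 0,"tx": 0,"ty": 0,"tz": 0.0007,"gripper": 1},
    {"ax": 0,"ay": 0,"az": 0,"tx": 0,"ty": 0,"tz": 0.0007,"gripper": 1}
  ]
}}

```text
time: 22.48
eef_pos: [0.4544, -0.0464, 0.0595]
tcp_rot: [-2.222, -2.221, 0.0]
ft_force: [-2.2, -0.1, 5.8]
finger_gap: 0.0595
finger_force: 30.0
```

>>> {"fn": "servo_tool", "kwargs": {
  "moves": [
    {"ax": 0,"ay": 0,"az": 0,"tx": 0,"ty": 0,"tz": 0,"gripper": 0},
    {"ax": 0,"ay": 0,"az": 0,"tx": 0,"ty": 0,"tz": 0,"gripper": 0},
    {"ax": 0,"ay": 0,"az": 0,"tx": 0,"ty": 0,"tz": 0,"gripper": 0},
    {"ax": 0,"ay": 0,"az": 0,"tx": 0,"ty": 0,"tz": 0,"gripper": 0},
    {"ax": 0,"ay": 0,"az": 0,"tx": 0,"ty": 0,"tz": 0,"gripper": 0},
    {"ax": 0,"ay": 0,"az": 0,"tx": 0,"ty": 0,"tz": -0.02,"gripper": 0},
    {"ax": 0,"ay": 0,"az": 0,"tx": 0,"ty": 0,"tz": -0.06,"gripper": 0},
    {"ax": 0,"ay": 0,"az": 0,"tx": 0,"ty": 0,"tz": -0.1,"gripper": 0},
    {"ax": 0,"ay": 0,"az": 0,"tx": 0,"ty": 0,"tz": -0.14,"gripper": 0},
    {"ax": 0,"ay": 0,"az": 0,"tx": 0,"ty": 0,"tz": -0.15,"gripper": 0}
  ]
}}

```text
time: 23.32
eef_pos: [0.458, -0.047, 0.2157]
tcp_rot: [2.215, 2.215, 0.01]
ft_force: [1.1, -0.5, 1.5]
finger_gap: 0.0886
finger_force: 0.0
```

>>> {"fn": "servo_tool", "kwargs": {
  "moves": [
    {"ax": 0,"ay": 0,"az": 0,"tx": -0.02,"ty": 0.02,"tz": 0,"gripper": 0},
    {"ax": 0,"ay": 0,"az": 0,"tx": -0.15,"ty": 0.15,"tz": 0,"gripper": 0},
    {"ax": 0,"ay": 0,"az": 0,"tx": -0.15,"ty": 0.15,"tz": 0,"gripper": 0},
    {"ax": 0,"ay": 0,"az": 0,"tx": -0.15,"ty": 0.15,"tz": 0,"gripper": 0},
    {"ax": 0,"ay": 0,"az": 0,"tx": -0.15,"ty": 0.15,"tz": 0,"gripper": 0},
    {"ax": 0,"ay": 0,"az": 0,"tx": -0.15,"ty": 0.15,"tz": 0,"gripper": 0},
    {"ax": 0,"ay": 0,"az": 0,"tx": -0.15,"ty": 0.15,"tz": 0,"gripper": 0},
    {"ax": 0,"ay": 0,"az": 0,"tx": -0.15,"ty": 0.15,"tz": 0,"gripper": 0},
    {"ax": 0,"ay": 0,"az": 0,"tx": -0.15,"ty": 0.15,"tz": 0,"gripper": 0},
    {"ax": 0,"ay": 0,"az": 0,"tx": -0.15,"ty": 0.15,"tz": 0,"gripper": 0}
  ]
}}

```text
time: 24.15
eef_pos: [0.6031, -0.1953, 0.2082]
tcp_rot: [-2.22, -2.221, 0.001]
ft_force: [0.6, -0.3, 0.9]
finger_gap: 0.0884
finger_force: 0.0
```

Run:
```python
from fit import *
a=save("side","s5.png"); b=save("top","t5.png")
cv2.imwrite("pics/c5.png",cv2.cvtColor(np.hstack([cv2.resize(a[150:350,150:310],(400,500)),cv2.resize(b[230:350,150:380],(400,500))]),cv2.COLOR_RGB2BGR))
```

```text
(no output)
```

View pics/c5.png

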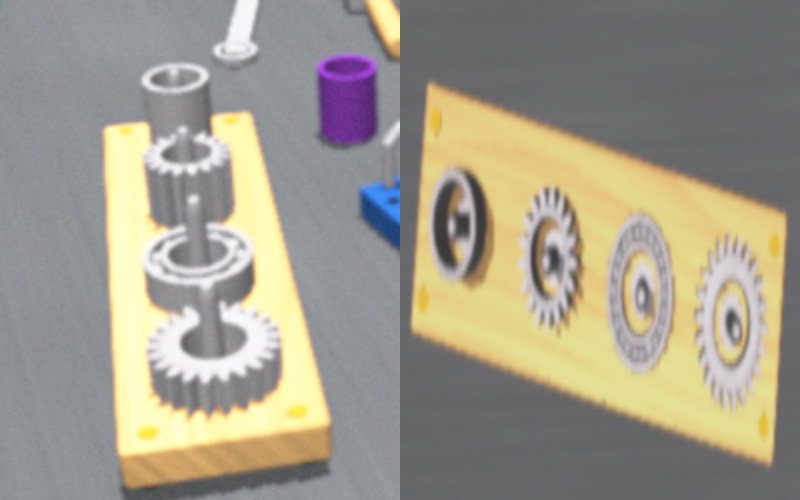

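All four parts lie flat over their pins, left to right as sleeve, pinion, bearing, gear. In the top crop they are at about (460,225), (550,260), (640,290) and (732,320). The gripper is clear, so I'm handing in.

```bash
python3 -c "
from bench import manip; print(manip.job_done())"
```

```text
the job is handed in; nothing more can be done
None
```

The sleeve, pinion, bearing and gear are on the assembly rack pins in that order from left to right, all lying flat and released, and the job was handed in at about 24 s with no verdict returned.

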